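# Unlatch and load the animal puzzle feeder

## Task

Load the plywood animal feeder on the stall: press the sprung latch pad down through its narrow slot until the sliding hatch springs free, then slide the hatch all the way open. Lower the stuffed cardboard tube in through the opening and leave it standing upright on the feeder's floor - set it down, do not drop it in - with the hatch left fully open. Leave the two jars and the leaflet rack where they stand.

Things in the scene. Friction and masses are not known exactly. Their poses are not given: they have to be found in the camera images.
- feeder: Fixed plywood box with round dark feeding holes, 248 (its x, -130 to +118) x 340 (its y) x 105 mm high. Origin: on the table under it, z up; its x points roughly away from the robot (yaw within 0.3 rad). 'Feeder frame' below means this one, in mm. Its flat deck (z 105) carries the hatch between two low aluminium rails (tops z 110 and 117) and, on the robot's side, the latch slot.
- feeder_floor (a point): Centre of the compartment's floor: feeder frame x 31.5, y -84, z 10, straight below the middle of the loading opening (x -35 to 98, y -158 to -10 in the deck), with straight flush walls down to the floor. The hatch covers the opening at the start.
- slot_mouth (a point): Centre of the mouth of the latch slot, at deck height: feeder frame x -87, y -82.5, z 105. The slot is a straight-walled gap only 42 wide (x -108 to -66) and 75 long (y -120 to -45); the latch pad lies 10 mm down in it.
- hook_pad (a point): Centre of the top of the latch pad, a grey plate 36 (x) by 66 (y) in the slot; at rest at feeder z 95. Pad and hook are one sprung piece moving straight down. The hook's steel nose stands up from the deck just beyond the slot's +y end (top z 122) and blocks a steel tab on the hatch's edge. Press the pad only: a finger over the nose would bar the tab's way.
- hook (a joint): Downward travel of pad and hook, m: 0 at rest, 0.016 at the stop. The spring takes 3 N to start, about 8 N at the stop. From about 0.012 the nose is clear of the tab; held down there, the hatch springs open by itself within 0.5 s. Let go, the pad springs back up.
- hatch (a joint): Slide of the aluminium hatch along the feeder's +y, m: 0 shut and latched, 0.155 fully open at its stop. Freed, it springs to about 0.03 and stays; from there it takes a push of about 5 N and stays where it is left.
- hatch_grip (a point): Centre of the wooden handle bar on the hatch, 70 (feeder x) by 16 (feeder y) by 26 mm high; feeder x 30, z 124 (its top z 137; top of the hatch plate beneath z 111). It moves with the hatch: feeder y -84 when shut, +71 when fully open. Push it on its -y side, or pinch it.
- tube_mid (a point): Centre (half-way up) of the stuffed cardboard tube: a stiff closed plain brown cylinder, 44 mm diameter, 90 mm tall, about 0.07 kg, standing on end on the table at the robot's right. It swaps places with the two jars. z along the tube.
- shaker: Bystander: amber spice jar with a grey cap, 50 mm diameter, 88 mm tall, on the table near the tube; origin under its centre.
- jar: Bystander: wide glass jar with a steel cap, 68 mm diameter, 75 mm tall, on the table near the tube; origin under its centre.
- rack_mid (a point): Bystander: clear plastic rack with blank leaflets, 110 x 130 mm, 166 mm high, on the table at the robot's left; this point lies 80 mm up in its middle.
There are look-alikes about, which are no part of the job. There is more than one size of the part that bears tube_mid; the job needs the largest.

How it is judged:
On the way, in this order (a step that is already met when the one before it is completed fails the run):
1. the latch is pressed and the hatch springs free (value of joint hatch above 0.02 m), for 0.1 s.
2. the hatch is slid fully open (value of joint hatch above 0.14 m), for 0.2 s.
At the end, for the whole second after the job is handed in: The tube stands upright (within 0.3 rad) and at rest on the floor of the feeder's compartment, its centre within the loading opening and below z 75 mm of the feeder, and the hatch is fully open (at least 0.140 m of 0.155) (x of tube_mid in the frame of feeder between -0.035 and 0.098 m and y of tube_mid in the frame of feeder between -0.158 and -0.01 m and z of tube_mid in the frame of feeder below 0.075 m and angle between tube_mid's own z axis and vertical below 0.3 rad and linear speed of tube below 0.05 m/s and value of joint hatch above 0.14 m); the robot touches nothing.
It fails at once if the amber spice jar is shoved more than 40 mm or knocked over (distance of shaker from where it was at the start of the episode above 0.04 m or angle between shaker's own z axis and vertical above 0.6 rad).
It fails at once if the glass jar is shoved more than 40 mm or knocked over (distance of jar from where it was at the start of the episode above 0.04 m or angle between jar's own z axis and vertical above 0.6 rad).
It fails at once if the leaflet rack is shoved more than 40 mm or knocked over (distance of rack_mid from where it was at the start of the episode above 0.04 m or angle between rack_mid's own z axis and vertical above 0.6 rad).
It fails at once if the tube is dropped into the feeder (falls faster than 0.8 m/s over it) (x of tube_mid in the frame of feeder between -0.035 and 0.098 m and y of tube_mid in the frame of feeder between -0.158 and -0.01 m and height (world z) of tube_mid below 0.2 m and linear speed of tube above 0.8 m/s).
It also fails if it takes over 61 s, if anything falls off the work surface, if the arm or the gripper's body presses on something with over 40 N, if the wrist force passes 120 N, or if a joint passes its speed limit or range.

## Robot

A 6-joint arm with a two-finger parallel gripper is mounted at the origin on the work surface. World frame = base frame: x ahead of the robot, y to its left, z up, the work surface at z = 0. Lengths are in m, angles in rad, forces in N, time in s.
With the tool pointing down it reaches from about 0.325 to 0.9 m from the base axis. Payload 6.1 kg.
Tool frame: the origin (TCP) lies midway between the tips of the shut fingers; the grasp point (between the pads) lies 19 mm behind it; z points along the fingers, y is the line along which they close (so a half turn about z gives the same grasp; the last joint's range is limited). The gripper opens to 85 mm and grips with 20 to 120 N. Pads are 22 mm wide; open, the fingers measure 114 mm over their backs; the gripper's body (76 mm by 85 mm) begins 54 mm behind the grasp point. The pads swing forward as they close: fully open they stand 13 mm farther back than shut.
Start: joints at [1.152, 0.22, 1.526, -0, 1.395, -0.126], TCP at [0.18, 0.598, 0.205] pointing down, gripper open.
Joint ranges: [-2.98, 2.98], [-0.91, 2.08], [0.09, 2.57], [-1.24, 4.39], [0.2, 2.65], [-2.68, 2.68]. Speed limits (rad/s): [2.57, 2.57, 3.01, 3.14, 3.14, 3.14].

## Interface

Orientations are given as [roll, pitch, yaw] about the fixed x, y, z axes, in that order (R = Rz(yaw) Ry(pitch) Rx(roll)).
In Python, from plant import movep, move_l, set_joints, gripper_to, hold, inverse_kinematics, observe, get_image, get_calibration, Unreachable, job_done gives the robot as it stands. Calls block until the motion is done:
- movep(position, orientation): joint-space move of the TCP to a pose.
- move_l(position, feed=0.15, rotation=None, max_force=None): straight line of the TCP; rotation=None keeps the orientation; feed is the mean speed in m/s. With max_force (N) it stops when the force on the tool has changed by that much, and returns True; else False.
- set_joints(angles): joint-space move.
- gripper_to(opening, f_grip=None): finger opening in m; f_grip is the grip in N (None keeps the last); returns when the fingers have stopped.
- hold(seconds).
- inverse_kinematics(position, orientation): joint angles nearest the present ones, or None.
- observe(): the state.
- get_image(name): name is "side" or "top"; returns (picture, depth): 384x512x3 uint8, red, green, blue; 384x512 float32, m along the optical axis (not along the pixel's ray), 0 where there is no reading.
- get_calibration(name): a dict with "intrinsics" (3x3 intrinsics, pixels), "world_from_camera" (4x4, takes a point from camera to world coordinates). Camera axes: x right, y down, z forward; pixel columns grow to the right and rows downward; lengths in m; the calibration is good to about 2 mm. A picture is of the moment at which its call begins. get_calibration takes no time and is no camera call.
A pose or a line that the arm cannot do raises Unreachable and nothing moves.
- job_done(): hands the job in; it is judged then, once.
The state is a dict: "time_s": time; "q": joint angles; "joint_velocities": joint speeds; "joint_torque": joint torques, N m; "eef_pos": TCP position; "tcp_rot": TCP orientation; "ft_force": force on the tool from outside, world axes, zero at the start; "torque": the same for the moment, N m; "opening": finger opening in m; "grasp_force": force on a finger pad.
Only numpy, scipy, OpenCV 4.12 (cv2) and the standard library are available. Lean on these libraries where they do the work, as an engineer would, in place of code of your own. Each camera call takes 0.05 s, during which the arm holds its last target. There are 200 camera calls.

## Working session

There is one attempt and no reset: what is moved stays moved. The work goes in short steps, each a Python script; the robot and the scene stay as the last script left them, time stands still between calls to the robot, and variables do not carry over. Pictures are saved under pics/ and viewed, at most 10 in all, crops included, and the job is handed in when it is done.

```bash
mkdir -p pics; cat > h.py <<'E'
import numpy as np, cv2
from plant import *
def snap(n):
    im,d=get_image(n); c=get_calibration(n); return im,d,np.array(c["intrinsics"]),np.array(c["world_from_camera"])
def cloud(d,K,T):
    v,u=np.indices(d.shape); P=np.stack([(u-K[0,2])/K[0,0]*d,(v-K[1,2])/K[1,1]*d,d],-1)
    W=P@T[:3,:3].T+T[:3,3]; W[d<=0]=np.nan; return W
E
python3 - <<'E'
from h import *
for n in("top","side"):
    im,d,K,T=snap(n); cv2.imwrite(f"pics/{n}0.png",im[:,:,::-1]); np.savez(n+"0.npz",im=im,d=d,K=K,T=T)
    print(n,K.round(1).tolist(),T.round(3).tolist())
print(observe())
E
```

```text
top [[479.9, 0.0, 254.3], [0.0, 479.9, 189.4], [0.0, 0.0, 1.0]] [[0.016, -0.996, 0.088, 0.403], [-1.0, -0.016, 0.006, 0.042], [-0.005, -0.088, -0.996, 1.673], [0.0, 0.0, 0.0, 1.0]]
side [[377.5, 0.0, 261.4], [0.0, 377.5, 196.2], [0.0, 0.0, 1.0]] [[0.953, -0.216, 0.213, 0.313], [-0.303, -0.63, 0.715, -0.771], [-0.02, -0.746, -0.666, 0.874], [0.0, 0.0, 0.0, 1.0]]
{'time_s': 0.1, 'q': array([ 1.15191304e+00,  2.21171185e-01,  1.52752469e+00,  2.20968702e-05,
        1.39468602e+00, -1.26122543e-01]), 'joint_velocities': array([-5.37225060e-07, -1.31452785e-03, -2.20147208e-03,  1.66344943e-05,
        1.45326534e-03,  3.19735400e-04]), 'joint_torque': array([ 4.16470575e-04, -4.98249722e+01, -3.90546191e+01, -2.31767917e-04,
        5.75595419e-03, -2.59962697e-06]), 'eef_pos': array([0.18013639, 0.59785118, 0.20377904]), 'tcp_rot': array([-3.13982035e+00, -2.46641961e-04,  2.84882780e+00]), 'ft_force': array([-0.18281019, -0.05675678, -0.83537369]), 'torque': array([-0.07183881, -0.0205245 , -0.0208454 ]), 'grasp_force': 0.0, 'opening': 0.08522101583746873}
```

View pics/top0.png

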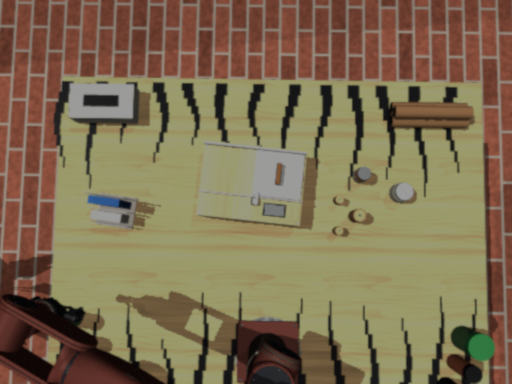

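View pics/side0.png

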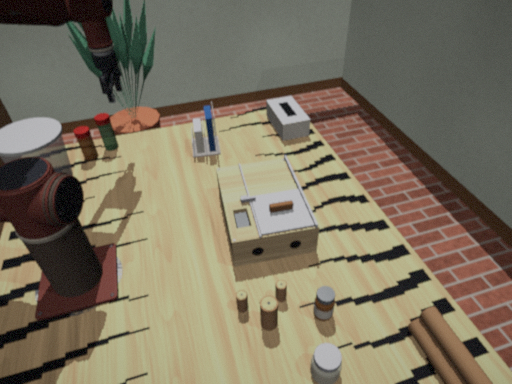

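The top view shows the feeder at about (252,185), handle (278,174) and pad (274,210). There are three brown tubes: (339,201), (360,215) and (339,231). The one at (360,215) looks largest. The amber jar is at (363,174), the glass jar at (402,192) and the rack at (112,210). I'll measure these and enlarge a crop.

```bash
python3 - <<'E'
from h import *
z=np.load("top0.npz"); im,d,K,T=[z[k] for k in("im","d","K","T")]; W=cloud(d,K,T)
s=np.load("side0.npz"); Ws=cloud(s["d"],s["K"],s["T"])
# feeder deck
for nm,W_,roi in(("top",W,(slice(130,240),slice(185,320))),("side",Ws,(slice(140,275),slice(205,330)))):
    w=W_[roi]; m=(w[...,2]>.096)&(w[...,2]<.118)
    n,l,st,_=cv2.connectedComponentsWithStats(m.astype(np.uint8)); k=1+st[1:,4].argmax()
    p=w[l==k]; r=cv2.minAreaRect((p[:,:2]*1000).astype(np.float32)); print(nm,"deck",r,np.median(p[:,2]))
    mh=(w[...,2]>.127)&(w[...,2]<.15); p=w[mh]; print(" handle",mh.sum(),np.median(p,0).round(4),cv2.minAreaRect((p[:,:2]*1000).astype(np.float32)))
# things right of the feeder
t=W[150:245,320:425]; m=((t[...,2]>.03)).astype(np.uint8); n,l,st,c=cv2.connectedComponentsWithStats(m)
for k in range(1,n):
    if st[k,4]<8: continue
    p=t[l==k]; top=np.nanpercentile(p[:,2],80); q=p[p[:,2]>top-.008]
    print("top obj px",(c[k]+[320,150]).round(),"n",st[k,4],"ztop",top.round(3),"c",((q.max(0)+q.min(0))/2).round(4),"ext",np.ptp(q,0).round(3))
t=Ws[260:384,225:350]; m=((t[...,2]>.03)).astype(np.uint8); n,l,st,c=cv2.connectedComponentsWithStats(m)
for k in range(1,n):
    if st[k,4]<8: continue
    p=t[l==k]; top=np.nanpercentile(p[:,2],97); q=p[p[:,2]>top-.008]
    print("side obj px",(c[k]+[225,260]).round(),"n",st[k,4],"ztop",top.round(3),"c",((q.max(0)+q.min(0))/2).round(4),"ext",np.ptp(q,0).round(3))
print("table z",np.nanmedian(W[250:270,200:400,2]),np.nanmedian(Ws[300:330,150:220,2]))
# pad
a=cv2.resize(im[135:245,190:420],None,fx=3.4,fy=3.4,interpolation=cv2.INTER_CUBIC)
cv2.imwrite("pics/crop1.png",a[:,:,::-1])
E
```

```text
top deck ((565.0440063476562, 60.48924255371094), (340.6440734863281, 248.9962615966797), 84.7127456665039) 0.105842510882167
 handle 108 [ 0.5904 -0.025   0.1355] ((563.30908203125, -7.634422302246094), (40.3708381652832, 133.83358764648438), 57.93294906616211)
side deck ((565.4125366210938, 60.41777038574219), (346.60968017578125, 248.85586547851562), 84.7713394165039) 0.10542665585502387
 handle 135 [ 0.591  -0.0308  0.1347] ((592.5255126953125, -27.26152229309082), (18.309188842773438, 68.8944320678711), 83.08638000488281)
top obj px [362. 174.] n 210 ztop 0.089 c [ 0.6038 -0.3109  0.0878] ext [0.041 0.044 0.014]
top obj px [402. 192.] n 350 ztop 0.077 c [ 0.5457 -0.4494  0.0763] ext [0.057 0.06  0.015]
top obj px [339. 199.] n 70 ztop 0.063 c [ 0.518  -0.2359  0.0608] ext [0.028 0.025 0.011]
top obj px [358. 215.] n 180 ztop 0.092 c [ 0.4642 -0.2961  0.0911] ext [0.04  0.045 0.014]
top obj px [338. 230.] n 70 ztop 0.062 c [ 0.4123 -0.234   0.0618] ext [0.024 0.027 0.012]
side obj px [281. 287.] n 156 ztop 0.062 c [ 0.5184 -0.2359  0.059 ] ext [0.029 0.03  0.008]
side obj px [324. 301.] n 514 ztop 0.089 c [ 0.6046 -0.3142  0.0862] ext [0.045 0.044 0.01 ]
side obj px [241. 298.] n 166 ztop 0.062 c [ 0.4129 -0.2331  0.059 ] ext [0.028 0.031 0.009]
side obj px [269. 310.] n 466 ztop 0.092 c [ 0.4645 -0.2973  0.089 ] ext [0.043 0.046 0.01 ]
side obj px [326. 362.] n 932 ztop 0.077 c [ 0.5472 -0.4506  0.0741] ext [0.058 0.058 0.01 ]
table z -0.0007717226617187656 -0.0007840695467805636
```

View pics/crop1.png

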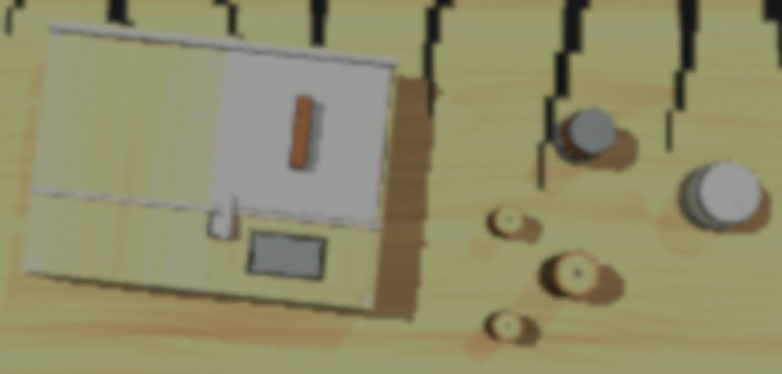

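The crop shows the three tubes at (509,221), (575,273) and (508,325). The depth data puts the middle one at 44 mm diameter and 92 mm tall, while the others are about 28 mm and 62 mm. So the target is the middle one, at world (0.464, -0.297).

The deck rectangle measures 341x249 mm, which gives the feeder origin (0.571, 0.060) and yaw -0.092. That predicts the handle at (0.593, -0.027), against (0.5925, -0.027) measured. It also predicts the pad within about 2 mm.

Next step is to press the latch.

```bash
cat >> h.py <<'E'
YAW=-0.092; O=np.array([0.571,0.060]); R=np.array([np.pi,0,YAW])
def F(x,y,z):
    c,s=np.cos(YAW),np.sin(YAW); x,y=x/1e3,y/1e3
    return np.array([O[0]+c*x-s*y,O[1]+s*x+c*y,z/1e3])
E
python3 - <<'E'
from h import *
move_l([.18,.598,.33],feed=.25)
gripper_to(0)
movep(F(-87,-90,300),R); print(observe()["q"].round(2),observe()["eef_pos"])
move_l(F(-87,-90,120),feed=.2)
f0=observe()["ft_force"]
hit=move_l(F(-87,-90,79),feed=.04,max_force=16)
o=observe(); print(hit,o["eef_pos"],o["ft_force"]-f0)
hold(.6); o=observe(); print(o["ft_force"]-f0,o["time_s"])
im,d,K,T=snap("top"); cv2.imwrite("pics/t1.png",cv2.resize(im[120:250,180:330],None,fx=4,fy=4)[:,:,::-1])
w=cloud(d,K,T)[130:240,185:320]; m=(w[...,2]>.127)&(w[...,2]<.142)&(w[...,0]>.55); print(m.sum(),np.median(w[m],0))
im,d,K,T=snap("side"); w=cloud(d,K,T)[140:275,205:330]; m=(w[...,2]>.127)&(w[...,2]<.142)&(w[...,0]>.55); print(m.sum(),np.median(w[m],0))
E
```

```text
[-0.21 -0.19  1.76  0.    1.57  1.45] [ 0.47624541 -0.02104116  0.30009143]
False [ 0.47638021 -0.02169644  0.07929722] [-1.24544704  0.89772254 -1.01967233]
[-1.54754333  0.920155    0.15482599] 6.7833
106 [ 0.59183588 -0.02468999  0.13548796]
132 [ 0.59149009 -0.02984986  0.13486467]
```

```bash
python3 - <<'E'
from h import *
o=observe(); print(o["opening"],o["ft_force"],o["tcp_rot"])
im,d,K,T=snap("side"); a=cv2.resize(im[130:270,200:330],None,fx=4,fy=4,interpolation=cv2.INTER_CUBIC)
b=cv2.imread("pics/t1.png"); cv2.imwrite("pics/s1.png",a[:,:,::-1])
E
```

```text
-9.847468581339606e-05 [-0.28031952  0.38054488 -0.1615658 ] [ 3.14153804e+00 -1.46571311e-05 -9.19958445e-02]
```

View pics/s1.png

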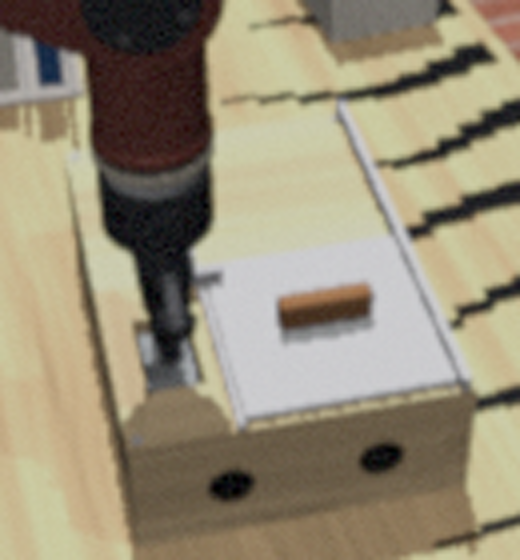

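The shut fingertip is in the slot at about (168,350) of the crop. The hatch is still shut and there is no force, so the pad must be lower than expected. I'll check its height by depth and feel further down under guard.

```bash
python3 - <<'E'
from h import *
def pad(W):
    c,s=np.cos(YAW),np.sin(YAW); D=W[...,:2]-O
    x=(c*D[...,0]+s*D[...,1])*1e3; y=(-s*D[...,0]+c*D[...,1])*1e3
    z=W[...,2]*1e3; m=(abs(x+87)<14)&(y>-113)&(y<-52); return m.sum(),np.nanpercentile(z[m],[10,30,50,70,90]).round(1)
for n in("top","side"):
    q=np.load(n+"0.npz"); print(n,"start",pad(cloud(q["d"],q["K"],q["T"])))
    im,d,K,T=snap(n); print("now",pad(cloud(d,K,T)))
f0=observe()["ft_force"]
for z in(76,73,70,67):
    hit=move_l(F(-87,-90,z),feed=.03,max_force=14); hold(.2); o=observe()
    print(z,hit,o["eef_pos"][2].round(4),(o["ft_force"]-f0).round(2),o["joint_torque"].round(1))
    if hit: break
for n in("top","side"):
    im,d,K,T=snap(n); print("now",pad(cloud(d,K,T)))
    w=cloud(d,K,T); w=w[130:240,185:320] if n=="top" else w[140:275,205:330]
    m=(w[...,2]>.127)&(w[...,2]<.142)&(w[...,0]>.55); print(m.sum(),np.median(w[m],0))
E
```

```text
top start (np.int64(156), array([89.4, 92.3, 93.9, 95.7, 98.6]))
now (np.int64(276), array([476.8, 479. , 480.5, 481.5, 483.3]))
side start (np.int64(136), array([92.2, 93.7, 94.3, 95. , 96.1]))
now (np.int64(316), array([ 94.1, 121. , 213.6, 479.9, 480.9]))
76 False 0.076 [ 1.29  0.33 -0.16] [  0.  -34.5 -34.5  -0.    0.   -0. ]
73 False 0.073 [-0.37  0.75  0.53] [  0.  -34.6 -34.4  -0.    0.   -0. ]
70 False 0.07 [ 1.19  1.33 -0.28] [  0.  -34.7 -34.2  -0.    0.    0. ]
67 False 0.0672 [2.51 0.12 2.59] [  0.1 -33.6 -32.2  -0.    0.6   0. ]
now (np.int64(268), array([465.6, 466.9, 467.9, 469.5, 471.7]))
101 [ 0.59080491 -0.0249658   0.13563762]
now (np.int64(294), array([ 93.4, 117.9, 466.2, 468.5, 469.4]))
136 [ 0.59255795 -0.0308186   0.13467105]
```

Contact only begins at a commanded tip height of 67, although the pad top is at 95. I'll raise the arm and measure the real fingertip in the side view.

```bash
python3 - <<'E'
from h import *
move_l(F(-87,-90,180),feed=.2); hold(.2)
o=observe(); print(o["eef_pos"],o["opening"],o["ft_force"],o["time_s"])
im,d,K,T=snap("side"); W=cloud(d,K,T); np.savez("side2.npz",im=im,d=d,K=K,T=T)
r=np.linalg.norm(W[...,:2]-o["eef_pos"][:2],axis=-1); m=(r<.05)&(W[...,2]>.14)&(W[...,2]<.4)
p=W[m]
for a in np.arange(.14,.32,.01):
    q=p[(p[:,2]>=a)&(p[:,2]<a+.01)]
    if len(q): print(round(a,2),len(q),q.min(0).round(3),q.max(0).round(3))
c=np.linalg.inv(T)@np.r_[o["eef_pos"],1]; uv=(K@c[:3])[:2]/c[2]; print("TCP px",uv)
u,v=uv.astype(int); b=cv2.resize(im[v-90:v+40,u-70:u+70],None,fx=4,fy=4,interpolation=cv2.INTER_CUBIC)[:,:,::-1].copy()
cv2.circle(b,(280,360),4,(0,0,255),1); cv2.imwrite("pics/s2.png",b)
E
```

```text
[ 0.47490507 -0.02138304  0.17816155] 0.00026540928763465295 [ 0.31592741  0.14795185 -0.29313776] 9.85
0.2 6 [ 0.464 -0.031  0.205] [ 0.483 -0.028  0.208]
0.21 24 [ 0.464 -0.037  0.21 ] [ 0.484 -0.02   0.22 ]
0.22 22 [ 0.463 -0.04   0.22 ] [ 0.484 -0.023  0.23 ]
0.23 12 [ 0.465 -0.04   0.23 ] [ 0.48  -0.031  0.237]
0.24 2 [ 0.461 -0.037  0.249] [ 0.462 -0.032  0.249]
0.25 19 [ 0.459 -0.06   0.25 ] [ 0.483 -0.017  0.259]
0.26 12 [ 0.459 -0.069  0.26 ] [ 0.481 -0.037  0.27 ]
0.27 34 [ 0.457 -0.07   0.27 ] [ 0.489 -0.015  0.279]
0.28 20 [ 0.456 -0.05   0.281] [ 0.49  -0.03   0.289]
0.29 28 [ 0.455 -0.069  0.291] [ 0.492 -0.01   0.3  ]
0.3 66 [ 0.455 -0.071  0.3  ] [ 0.493 -0.013  0.31 ]
0.31 49 [ 0.456 -0.067  0.31 ] [ 0.492 -0.033  0.32 ]
TCP px [239.88742392 200.37828012]
```

View pics/s2.png

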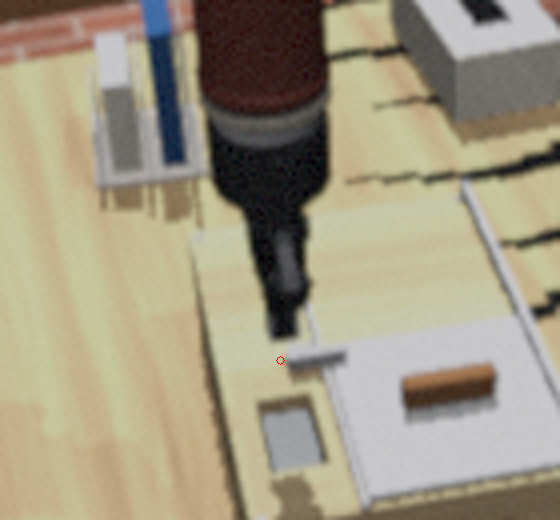

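The picture shows the fingertip at about (285,338), clearly above the reported TCP marked at (280,360). By depth, the real tip is at 0.205 while the reported z is 0.178. The contact point agrees with this. So the real tip sits about 27 mm above the reported TCP, and I'll correct for that in z.

```bash
cat >> h.py <<'E'
DZ=27.0
def G(x,y,z): return F(x,y,z-DZ)   # z = real fingertip height in mm
def handle():
    out=[]
    for n,r in(("top",(slice(100,245),slice(150,330))),("side",(slice(120,275),slice(180,330)))):
        im,d,K,T=snap(n); w=cloud(d,K,T)[r]; D=w[...,:2]-O; c,s=np.cos(YAW),np.sin(YAW)
        x=(c*D[...,0]+s*D[...,1])*1e3; y=(-s*D[...,0]+c*D[...,1])*1e3; z=w[...,2]*1e3
        m=(abs(x-30)<30)&(abs(y)<120)&(z>128)&(z<142); out.append((int(m.sum()),float(np.median(y[m])) if m.any() else None))
    return out
E
python3 - <<'E'
from h import *
move_l(G(-87,-90,105),feed=.2); hold(.2)
f0=observe()["ft_force"]
for z in(90,86,83,80,78):
    hit=move_l(G(-87,-90,z),feed=.04,max_force=18); hold(.15); o=observe()
    print(z,hit,o["eef_pos"].round(4),(o["ft_force"]-f0).round(2))
    if hit: break
hold(.5); print(handle(),observe()["time_s"])
E
```

```text
90 False [ 0.4764 -0.0217  0.063 ] [0.47 0.09 2.29]
86 False [ 0.4764 -0.0217  0.0592] [ 1.11 -0.25  4.18]
83 False [ 0.4764 -0.0219  0.0564] [-0.1   0.17  6.46]
80 False [ 0.4764 -0.0218  0.0535] [-0.8  -0.46  8.01]
78 False [ 0.4764 -0.022   0.0522] [-4.12  0.27 13.34]
[(87, -53.705428169061385), (105, -58.96423479110913)] 13.6333
```

The hatch is free, with the handle at y about -54 (0.03 m). Next I slide it fully open.

```bash
python3 - <<'E'
from h import *
move_l(G(-87,-95,165),feed=.15)
move_l(G(30,-100,165),feed=.2)
move_l(G(30,-100,119),feed=.1)
hit=move_l(G(30,35,119),feed=.1,max_force=30); o=observe(); print(hit,o["eef_pos"],o["ft_force"])
if not hit:
    hit=move_l(G(30,62,119),feed=.05,max_force=20); o=observe(); print(hit,o["eef_pos"],o["ft_force"])
hold(.3)
move_l(observe()["eef_pos"]+F(0,-6,0)-F(0,0,0),feed=.05)
p=observe()["eef_pos"]; move_l([p[0],p[1],.24],feed=.25)
movep([.464,-.297,.24],R); gripper_to(.085)
print(handle(),observe()["time_s"],observe()["opening"])
im,d,K,T=snap("side"); cv2.imwrite("pics/s3.png",im[:,:,::-1])
E
```

```text
False [0.60380005 0.09235633 0.0916092 ] [-1.21310351  0.02558261 -0.24811171]
True [0.60520358 0.10885652 0.09160354] [-0.91325015 -7.27505698  5.05909797]
[(87, 70.67137535469317), (0, None)] 21.4667 0.08513886746112061
```

View pics/s3.png

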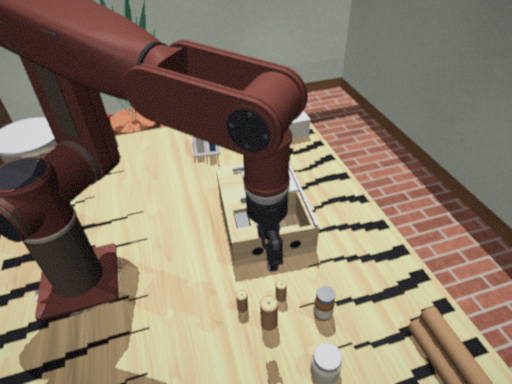

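The picture shows the hatch open and the gripper above the tube at (269,310). Depth puts the handle at y 70.7, which is fully open. Now I grasp the tube and lift it.

```bash
python3 - <<'E'
from h import *
move_l([.464,-.297,.12],feed=.2)
hit=move_l([.464,-.297,.020],feed=.08,max_force=8); o=observe(); print(hit,o["eef_pos"],o["ft_force"])
if not hit:
    gripper_to(.02,f_grip=30); o=observe(); print(o["opening"],o["grasp_force"])
    move_l([.464,-.297,.20],feed=.15); hold(.1); o=observe(); print(o["opening"],o["grasp_force"],o["ft_force"],o["time_s"])
im,d,K,T=snap("side"); W=cloud(d,K,T)
r=np.linalg.norm(W[...,:2]-[.464,-.297],axis=-1); m=(r<.045)&(W[...,2]>.05)&(W[...,2]<.3); p=W[m]
for a in np.arange(.08,.3,.02):
    q=p[(p[:,2]>=a)&(p[:,2]<a+.02)]
    if len(q): print(round(a,2),len(q),q.min(0).round(3),q.max(0).round(3))
cv2.imwrite("pics/s4.png",cv2.resize(im[120:330,160:360],None,fx=2.8,fy=2.8)[:,:,::-1])
E
```

```text
False [ 0.46445141 -0.29739208  0.02067272] [ 0.2950894  -0.88672198 -0.70833731]
0.04336720583358475 30.92535674571991
0.04337049089353765 30.846562385559082 [-0.23579926  0.27787862 -0.47396774] 25.5667
0.16 11 [ 0.447 -0.317  0.177] [ 0.481 -0.309  0.18 ]
0.18 96 [ 0.442 -0.32   0.181] [ 0.481 -0.295  0.2  ]
0.2 94 [ 0.442 -0.32   0.2  ] [ 0.481 -0.295  0.22 ]
0.22 66 [ 0.442 -0.334  0.22 ] [ 0.477 -0.297  0.24 ]
0.24 65 [ 0.442 -0.335  0.24 ] [ 0.466 -0.297  0.26 ]
0.26 72 [ 0.443 -0.333  0.26 ] [ 0.46  -0.27   0.279]
0.28 68 [ 0.444 -0.33   0.281] [ 0.476 -0.279  0.3  ]
```

View pics/s4.png

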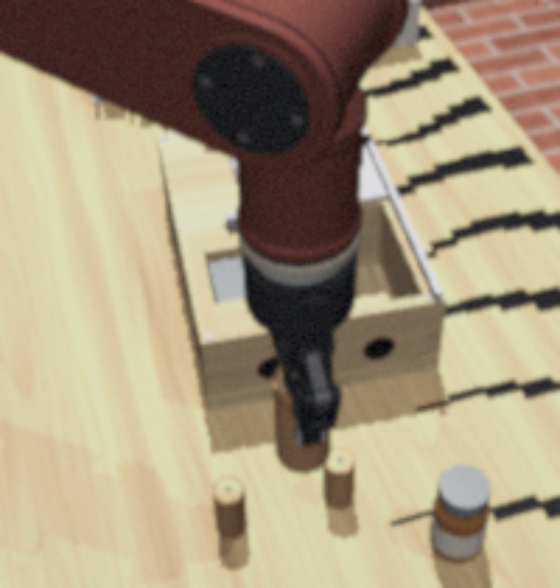

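The tube is held upright with its bottom at about (300,465) in the crop, at z 0.178, which matches the lift. Next I carry it over and lower it in.

```bash
python3 - <<'E'
from h import *
move_l([.464,-.297,.235],feed=.2)
move_l(F(31.5,-84,235),feed=.2)
print(observe()["opening"],observe()["eef_pos"])
hit=move_l(F(31.5,-84,45),feed=.12,max_force=12); print(hit)
if not hit:
    hit=move_l(F(31.5,-84,27),feed=.03,max_force=4)
    o=observe(); print(hit,o["eef_pos"],o["ft_force"],o["opening"])
    hold(.2); gripper_to(.062); hold(.2)
    move_l(F(31.5,-84,235),feed=.15,max_force=15)
    move_l(F(-120,-84,330),feed=.25)
    movep([.33,-.3,.33],R)
print(observe()["time_s"],observe()["ft_force"],handle())
im,d,K,T=snap("top"); W=cloud(d,K,T); c=F(31.5,-84,0)[:2]
m=(np.linalg.norm(W[...,:2]-c,axis=-1)<.055)&(W[...,2]>.06); p=W[m]; print(m.sum(),np.median(p,0),np.ptp(p,0))
cv2.imwrite("pics/t5.png",cv2.resize(im[120:250,180:420],None,fx=3.3,fy=3.3)[:,:,::-1])
E
```

```text
0.043779791436464995 [ 0.59439331 -0.02738155  0.2349624 ]
False
True [ 0.59459182 -0.02576787  0.02983813] [0.59146392 2.29937906 4.25298404] 0.043174540571452744
34.125 [-0.50902543  0.17672816  0.13170347] [(83, 70.4622628460628), (88, 66.40629967106747)]
151 [ 0.5918166  -0.0260834   0.09864041] [0.04322169 0.04015238 0.04561012]
```

View pics/t5.png

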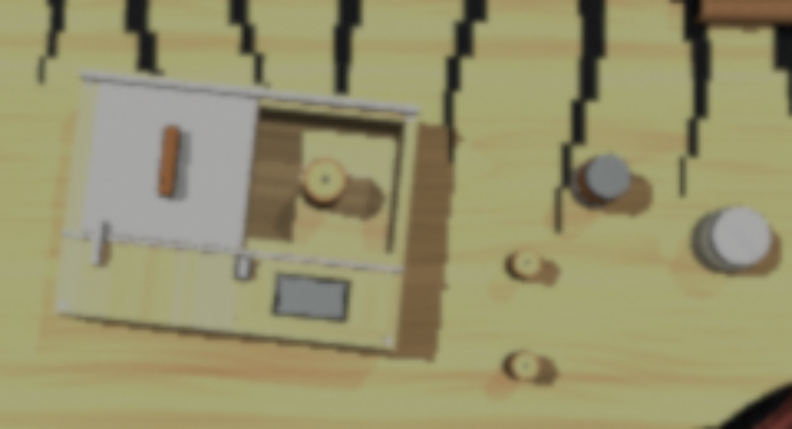

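The tube stands upright at (323,183) in the crop, with its top at z 0.099. The hatch is fully open, the jars have not moved and the arm is clear.

```bash
python3 -c "
from plant import *
print(job_done())"
```

```text
the job is handed in; nothing more can be done
None
```

I handed the job in at about 34 s: the hatch is fully open, the largest tube stands upright on the feeder floor, and the jars and rack were left where they stood; the call returned no verdict.

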